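# Sweep the spacer rings off the probe-station stage into the catch tray

### The arm

A 6-joint arm with a two-finger parallel gripper is mounted at the origin on the work surface. World frame = base frame: x ahead of the robot, y to its left, z up, the work surface at z = 0. Lengths are in m, angles in rad, forces in N, time in s.
With the tool pointing down it reaches from about 0.275 to 0.975 m from the base axis. Payload 8.4 kg.
Tool frame: the origin (TCP) lies at the very end of the fingers, on their centre line; the grasp point (between the pads) lies 19 mm behind it; z points along the fingers, y is the line along which they close (so a half turn about z gives the same grasp; the last joint's range is limited). The gripper opens to 92 mm and grips with 3 to 60 N. Pads are 20 mm wide; open, the fingers measure 128 mm over their backs; the gripper's body (75 mm by 189 mm) begins 69 mm behind the grasp point.
Start: joints at [-1.326, 0.353, 1.633, -0, 1.155, -0.002], TCP at [0.153, -0.606, 0.215] pointing down, gripper open.
Joint ranges: [-2.63, 2.63], [-0.92, 2.1], [0.06, 2.66], [-1.3, 4.44], [0, 2.69], [-3.02, 3.02]. Speed limits (rad/s): [2.22, 2.22, 2.79, 3.14, 3.14, 3.14].

### API

Orientations are given as a unit quaternion [w, x, y, z].
In Python, from cell import env gives the robot as it stands. Calls block until the motion is done:
- env.movep(position, orientation): joint-space move of the TCP to a pose.
- env.movel(position, v=0.15, rot=None): straight line of the TCP; rot=None keeps the orientation; v is the mean speed in m/s.
- env.movej(angles): joint-space move.
- env.ungrasp() and env.grasp(grasp_force=None): open the fingers fully, or close them until they stop; grasp_force is the grip in N (None keeps the last).
- env.sleep(seconds).
- env.inverse_kinematics(position, orientation): joint angles nearest the present ones, or None.
- env.capture(name): name is "side" or "top"; returns a dict with "img" (384x512x3 uint8, red, green, blue), "mtx" (3x3 intrinsics, pixels), "origin" and "rotation" of the camera in the world. Camera axes: x right, y up, looking along -z (the intrinsics and any distortion apply to the point x, -y, -z); pixel columns grow to the right and rows downward; lengths in m; the calibration is good to about 2 mm. A picture is of the moment at which its call begins. There is no depth.
A pose or a line that the arm cannot do raises env.IKError and nothing moves.
- env.finish_job(): hands the job in; it is judged then, once.
Trained networks look in the newest picture that a camera, given by its name, has taken for a name from the list of things; names that differ only in an ending like _2 or _b are one class to them, and where a whole thing is asked for, a point or a joint stands for the part that bears it (a point fixed in the world has none). Each returns a list of dicts, best first, with "conf" (0 to 1); they miss things now and then, are a little off and sometimes report something else, mostly with a low value. They report only what shows in the picture. A call takes as long as a camera call.
- env.look_for(query, camera): "xyz" ([x, y, z] in m, in world coordinates, good to about 4 mm: the middle of the surface that is visible of it).
Readings, each from a call of its own:
- env.current_t(): time.
- env.current_qpos(): joint angles.
- env.current_qd(): joint speeds.
- env.current_effort(): joint torques, N m.
- env.current_eef_pos(): TCP position.
- env.current_tool_rot(): TCP orientation.
- env.current_wrist_force(): force on the tool from outside, world axes, zero at the start.
- env.current_ft_torque(): the same for the moment, N m.
- env.current_grip_width(): finger opening in m.
- env.current_grip_force(): force on a finger pad.
Only numpy, scipy, OpenCV 4.12 (cv2) and the standard library are available. Lean on these libraries where they do the work, as an engineer would, in place of code of your own. Each camera call takes 0.05 s, during which the arm holds its last target. There are 200 camera calls.

### The job

Clear the stage plate: with closed fingers, push the three loose brass rings across it and over its open edge into the blue tray, sliding them and never lifting them. Let none fall into the white carrier or onto the table, and leave the positioner, the dial gauge, the jar and the screwdriver where they are.

Things in the scene. Friction and masses are not known exactly. Their poses are not given: they have to be found in the camera images.
- stage: fixed aluminium stage plate with small dark holes, 280 mm (its x, away from the robot) by 300 mm (its y), flat top 50 mm above its origin (under its middle, at table level). Turned at most 0.2 rad. Black fences 12 mm high, 8 mm thick, along both x edges (inner faces at x = -132, +132 mm). The y edges (y = -150, +150 mm) are open
- tray: fixed open blue plastic catch tray, 270 mm (its x) by 90 mm (its y), 42 mm high, walls and floor 4 mm, empty. Axes parallel to the stage's. It stands along the left (+y) or right (-y) open edge of the stage, centre 198 mm from the stage's middle (3 mm gap), rim 8 mm below the plate's top. Origin: centre of its underside
- carrier: fixed open white sample carrier of the same size as the tray, with black pads and small chips on its floor, along the other open edge of the stage. Nothing belongs in it from this job. Origin: centre of its underside
- ring_a: loose brass spacer ring, 32 mm outside diameter, 12 mm bore, 14 mm tall, 55 to 115 g, lying flat on the stage plate (dry, slides easily). Origin: centre of its underside. At the start it lies nearest the robot, about 100 mm before the plate's middle
- ring_b: loose brass spacer ring, 32 mm outside diameter, 12 mm bore, 14 mm tall, 55 to 115 g, lying flat on the stage plate (dry, slides easily). Origin: centre of its underside. At the start it lies about 45 mm before the plate's middle
- ring_c: loose brass spacer ring, 32 mm outside diameter, 12 mm bore, 14 mm tall, 55 to 115 g, lying flat on the stage plate (dry, slides easily). Origin: centre of its underside. At the start it lies about 10 mm past the plate's middle
- positioner: black probe positioner block with a steel micrometer knob on top and one at its side, 50 x 62 mm, 60 mm tall, 0.45 kg, loose on the stage plate about 70 mm left or right of the plate's middle, 95 mm from it towards the far fence; it stays where it stands. Origin: centre of its underside
- gauge: dial gauge with a round white face (48 mm) in a square black foot 50 x 50 mm, 62 mm tall, 0.4 kg, loose on the stage plate about 70 mm left or right of the plate's middle, 95 mm from it towards the far fence; it stays where it stands. Origin: centre of its underside
- screwdriver: red-handled screwdriver, 170 mm long, lying on the table to the robot's right; not part of the job
- jar: white jar with a black lid, 50 mm across, 50 mm tall, standing on the table to the robot's left; not part of the job

How it is judged:
At the end, for the whole second after the job is handed in: All three brass rings lie at rest (under 0.03 m/s) inside the blue tray, between its walls and below its rim; positioner, gauge, screwdriver and jar are within 12 mm of where they stood (x of ring_a in the frame of tray between -0.135 and 0.135 m and y of ring_a in the frame of tray between -0.045 and 0.045 m and z of ring_a in the frame of tray between -0.002 and 0.04 m and linear speed of each of ring_a, ring_b, ring_c below 0.03 m/s and x of ring_b in the frame of tray between -0.135 and 0.135 m and y of ring_b in the frame of tray between -0.045 and 0.045 m and z of ring_b in the frame of tray between -0.002 and 0.04 m and x of ring_c in the frame of tray between -0.135 and 0.135 m and y of ring_c in the frame of tray between -0.045 and 0.045 m and z of ring_c in the frame of tray between -0.002 and 0.04 m and distance of each of positioner, gauge, screwdriver, jar from where it was at the start of the episode below 0.012 m); the robot touches nothing.
It fails at once if a brass ring is lifted (more than 20 mm above its place on the plate) (z of any of ring_a, ring_b, ring_c in the frame of stage above 0.07 m).
It fails at once if the probe positioner is shifted by more than 12 mm or knocked over (distance of positioner from where it was at the start of the episode above 0.012 m or angle between positioner's own z axis and vertical above 0.3 rad).
It fails at once if the dial gauge is shifted by more than 12 mm or knocked over (distance of gauge from where it was at the start of the episode above 0.012 m or angle between gauge's own z axis and vertical above 0.3 rad).
It fails at once if the screwdriver or jar is shifted by more than 12 mm or knocked over (distance of any of screwdriver, jar from where it was at the start of the episode above 0.012 m or angle between jar's own z axis and vertical above 0.3 rad).
It also fails if it takes over 51 s, if anything falls off the work surface, if the arm or the gripper's body presses on something with over 40 N, if the wrist force passes 120 N, or if a joint passes its speed limit or range.

## Working session

There is one attempt and no reset: what is moved stays moved. The work goes in short steps, each a Python script; the robot and the scene stay as the last script left them, time stands still between calls to the robot, and variables do not carry over. Pictures are saved under pics/ and viewed, at most 10 in all, crops included, and the job is handed in when it is done.

```bash
mkdir -p pics; ls; python3 - <<'E'
from cell import env
import cv2
for c in ("top","side"):
    d=env.capture(c); cv2.imwrite(f"pics/{c}0.png",d["img"][:,:,::-1]); print(c,d["mtx"].tolist(),d["origin"],d["rotation"],[k for k in d])
    for q in ("stage","tray","carrier","ring_a","positioner","gauge","jar","screwdriver"):
        print(q,[(round(r["conf"],2),[round(float(v),3) for v in r["xyz"]]) for r in env.look_for(q,c)])
print(env.current_t(),env.current_tool_rot(),env.current_grip_width())
E
```

```text
pics
top [[361.7696490023666, 0.0, 262.60700045499203], [0.0, 361.7696490023666, 192.12744476313458], [0.0, 0.0, 1.0]] [ 0.36089036 -0.02314454  1.06666466] [-0.68499756 -0.07070645  0.07076145  0.72164518] ['img', 'mtx', 'origin', 'rotation']
stage [(0.65, [0.556, 0.023, 0.051]), (0.31, [0.637, 0.125, 0.093])]
tray [(0.86, [0.539, 0.218, 0.008]), (0.53, [0.6, -0.183, 0.006]), (0.22, [0.668, -0.051, 0.096])]
carrier [(0.78, [0.6, -0.182, 0.009]), (0.66, [0.45, -0.447, 0.022])]
ring_a [(0.66, [0.575, 0.038, 0.062])]
positioner [(0.65, [0.637, 0.126, 0.093])]
gauge [(0.61, [0.67, -0.052, 0.095])]
jar [(0.56, [0.458, 0.42, 0.048]), (0.54, [0.574, 0.042, 0.062])]
screwdriver [(0.8, [0.445, -0.448, 0.024]), (0.17, [0.6, -0.182, 0.007])]
side [[451.2646302708066, 0.0, 259.02001670142306], [0.0, 451.2646302708066, 193.96137655401853], [0.0, 0.0, 1.0]] [-0.17034916  0.79030972  0.84521874] [-0.32934624 -0.16103681  0.43149722  0.82426231] ['img', 'mtx', 'origin', 'rotation']
stage [(0.64, [0.544, 0.045, 0.053])]
tray [(0.65, [0.536, 0.205, 0.016])]
carrier [(0.77, [0.596, -0.211, 0.018])]
ring_a [(0.67, [0.571, 0.036, 0.065]), (0.47, [0.517, 0.033, 0.069])]
positioner [(0.82, [0.629, 0.146, 0.079])]
gauge [(0.54, [0.665, -0.038, 0.077])]
jar [(0.81, [0.442, 0.434, 0.043])]
screwdriver [(0.68, [0.466, -0.436, 0.018])]
0.9 [ 1.51063157e-05  9.92397934e-01  1.23070468e-01 -1.81928100e-05] 0.09182466925617502
```

View pics/top0.png

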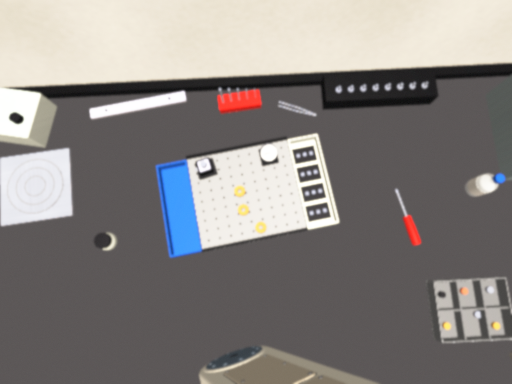

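View pics/side0.png

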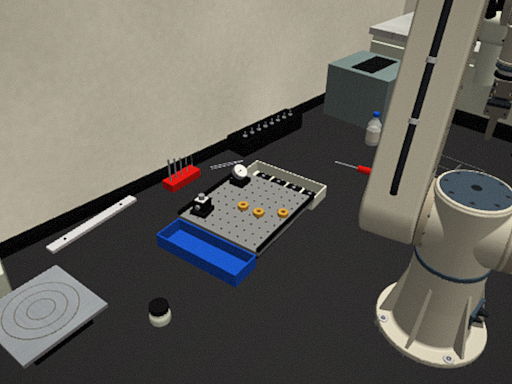

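The tray is on the left (+y), spanning columns 158–200 in the top view. The rings are at about (240,191), (243,210) and (261,228), the positioner at (205,167), the gauge at (268,153), and the carrier is on the right. Next I'll triangulate the rings and fit the stage frame.

```bash
cat > h.py <<'E'
from cell import env
import numpy as np, cv2
from scipy.spatial.transform import Rotation as R
def rays(d,px):
    q=np.asarray(d["rotation"]); M=R.from_quat(q[[1,2,3,0]]).as_matrix() if q.shape==(4,) else q
    px=np.atleast_2d(px).astype(float); K=d["mtx"]
    v=np.c_[(px[:,0]-K[0,2])/K[0,0],-(px[:,1]-K[1,2])/K[1,1],-np.ones(len(px))]
    return np.asarray(d["origin"]),v@M.T
def plane(d,px,z):
    o,v=rays(d,px); return o+v*((z-o[2])/v[:,2])[:,None]
def mask(d,lo,hi): return cv2.inRange(cv2.cvtColor(d["img"],cv2.COLOR_RGB2HSV),lo,hi)
def blobs(d,roi,lo=(15,130,110),hi=(35,255,255),amin=15):
    m=mask(d,lo,hi); n,l,s,c=cv2.connectedComponentsWithStats(m)
    return [(c[i],s[i,4]) for i in range(1,n) if s[i,4]>=amin and roi[0]<c[i][0]<roi[2] and roi[1]<c[i][1]<roi[3]]
def tri(d1,p1,d2,p2):
    o1,v1=rays(d1,p1);o2,v2=rays(d2,p2);A=np.c_[v1[0],-v2[0]]
    t=np.linalg.lstsq(A,o2-o1,rcond=None)[0];a=o1+t[0]*v1[0];b=o2+t[1]*v2[0]
    return (a+b)/2,np.linalg.norm(a-b)
ROI={"top":(155,130,340,260),"side":(155,160,330,285)}
E
python3 - <<'E'
from h import *
np.set_printoptions(precision=4,suppress=True)
t=env.capture("top");s=env.capture("side")
bt=blobs(t,ROI["top"]);bs=blobs(s,ROI["side"])
print(bt,bs)
for p,_ in bt:
    print("top@.064",plane(t,p,.064)[0],[ (tri(t,p,s,q)) for q,_ in bs if tri(t,p,s,q)[1]<.012])
# tray: blue region, rim plane
m=mask(t,(100,120,60),(130,255,255)); c=max(cv2.findContours(m,0,2)[0],key=cv2.contourArea)
box=cv2.boxPoints(cv2.minAreaRect(c)); w=plane(t,box,.042); print("tray",box,w[:,:2],w.mean(0))
print([np.linalg.norm(w[i]-w[i-1]) for i in range(4)])
# carrier + stage: bright region hull
g=mask(t,(0,0,130),(180,70,255)); g[:, :150]=0;g[:,345:]=0;g[:130]=0;g[260:]=0
n,l,st,ce=cv2.connectedComponentsWithStats(g); 
for i in range(1,n):
    if st[i,4]>300:
        b=cv2.minAreaRect(np.argwhere(l==i)[:,::-1].astype(np.float32)); w=plane(t,cv2.boxPoints(b),.05); print(st[i],b,w[:,:2],w.mean(0))
E
```

```text
[(array([239.4667, 191.1   ]), np.int32(30)), (array([262.0588, 226.6471]), np.int32(17))] [(array([242.7971, 205.2029]), np.int32(69)), (array([258.3151, 211.6849]), np.int32(73)), (array([282.8235, 212.5441]), np.int32(68))]
top@.064 [0.5709 0.0367 0.064 ] [(array([0.5734, 0.0381, 0.059 ]), np.float64(0.0035453387344341336))]
top@.064 [ 0.467 -0.022  0.064] [(array([ 0.4695, -0.0208,  0.0557]), np.float64(0.00405485268163148))]
tray [[153.047  164.2761]
 [185.6122 158.7252]
 [201.591  252.4675]
 [169.0258 258.0183]] [[0.6694 0.2888]
 [0.6813 0.1929]
 [0.4059 0.1507]
 [0.3953 0.2418]] [0.538  0.2186 0.042 ]
[np.float64(0.2780606583855245), np.float64(0.09663506571081801), np.float64(0.2785882258978574), np.float64(0.09172693875100252)]
[  187   133   153   117 11089] ((262.0, 190.99998474121094), (94.52796936035156, 140.81138610839844), 78.69007110595703) [[ 0.6799  0.1968]
 [ 0.7434 -0.2135]
 [ 0.4657 -0.2424]
 [ 0.4091  0.1475]] [ 0.5745 -0.0279  0.05  ]
```

```bash
cat >> h.py <<'E'
YAW=0.152; C=np.array([.569,.021]); Rs=np.array([[np.cos(YAW),-np.sin(YAW)],[np.sin(YAW),np.cos(YAW)]])
def to_s(w): return (np.asarray(w)[:2]-C)@Rs
def to_w(x,y,z): return [*(Rs@[x,y]+C),z]
def quat(): # tool y along -stage x or +
    out=[]
    for a in (YAW+np.pi/2,YAW-np.pi/2):
        q=R.from_euler("xz",[np.pi,a]).as_quat(); out.append(q[[3,0,1,2]])
    return out
LO=(12,90,90)
E
python3 - <<'E'
from h import *
np.set_printoptions(precision=4,suppress=True)
t=env.capture("top");s=env.capture("side")
bt=blobs(t,ROI["top"],LO);bs=blobs(s,ROI["side"],LO)
print(bt,bs)
for p,_ in bt:
    for q,_ in bs:
        w,e=tri(t,p,s,q)
        if e<.012: print(w,e,"stage:",to_s(w),"side@.061",to_s(plane(s,q,.061)[0]),"top",to_s(plane(t,p,.062)[0]))
for c in ("top","side"):
    for n in ("positioner","gauge"): print(n,to_s(env.look_for(n,c)[0]["xyz"]))
for q in quat():
    print(q,[env.inverse_kinematics(to_w(x,y,z),q) for x,y,z in((-.1,-.09,.055),(-.1,.18,.055),(.01,-.09,.055),(.01,.18,.055))])
E
```

```text
[(array([239.3377, 190.8961]), np.int32(77)), (array([243.0423, 209.5634]), np.int32(71)), (array([260.5139, 227.    ]), np.int32(72))] [(array([242.7442, 205.2791]), np.int32(86)), (array([258.0562, 212.0337]), np.int32(89)), (array([282.6591, 212.4886]), np.int32(88))]
[0.5738 0.0383 0.0587] 0.0029572782173108323 stage: [0.0074 0.0163] side@.061 [0.0071 0.0191] top [0.0053 0.0156]
[0.5199 0.0301 0.0583] 0.003472238058136294 stage: [-0.0471  0.0164] side@.061 [-0.0473  0.0198] top [-0.0493  0.0155]
[ 0.4679 -0.0168  0.0591] 0.002710609862766703 stage: [-0.1057 -0.0221] side@.061 [-0.1056 -0.0195] top [-0.1072 -0.0227]
positioner [0.0814 0.0938]
gauge [ 0.085  -0.0867]
positioner [0.0822 0.1145]
gauge [ 0.0887 -0.0753]
[0.     0.6514 0.7588 0.    ] [array([-0.1732,  0.3726,  2.0439, -0.    ,  0.7252, -0.3252]), array([ 0.3902,  0.3588,  2.0675, -0.    ,  0.7153,  0.2382]), array([-0.1142,  0.5003,  1.8154, -0.    ,  0.8259, -0.2662]), array([ 0.346 ,  0.4889,  1.8363, -0.    ,  0.8164,  0.194 ])]
[ 0.      0.7588 -0.6514 -0.    ] [array([-0.1732,  0.3726,  2.0439, -0.    ,  0.7252,  2.8164]), array([ 0.3902,  0.3588,  2.0675, -0.    ,  0.7153, -2.9034]), array([-0.1142,  0.5003,  1.8154, -0.    ,  0.8259,  2.8754]), array([ 0.346 ,  0.4889,  1.8363, -0.    ,  0.8164, -2.9476])]
```

```bash
cat >> h.py <<'E'
def push(x,y,first=False):
    q=quat()[0]; y0=y-.042
    env.movep(to_w(x,y0,.15 if first else .11),q)
    env.movel(to_w(x,y0,.056),v=.08); f=env.current_wrist_force()
    print("down",env.current_eef_pos(),f)
    env.movel(to_w(x,.172,.056),v=.1); print("end",env.current_eef_pos(),env.current_wrist_force(),env.current_t())
    env.movel(to_w(x,.172,.11),v=.15)
E
python3 - <<'E'
from h import *
np.set_printoptions(precision=3,suppress=True)
env.grasp(); print(env.current_grip_width())
push(-.046,.016,True)
env.movep(to_w(-.1045,-.1,.15),quat()[0])
for c in ("top","side"):
    d=env.capture(c); cv2.imwrite(f"pics/{c}1.png",d["img"][:,:,::-1]); print(blobs(d,ROI[c],LO))
print(env.current_t())
E
```

```text
0.0005598996339466426
down [ 0.528 -0.012  0.056] [-0.172  0.991  0.34 ]
end [0.498 0.184 0.056] [-0.196  1.043 -0.645] 8.6083
[(array([239.226, 190.821]), np.int32(84)), (array([185.098, 224.039]), np.int32(51))]
[(array([242.721, 205.349]), np.int32(86)), (array([282.404, 212.539]), np.int32(89)), (array([220.545, 258.703]), np.int32(101))]
10.3
```

View pics/side1.png

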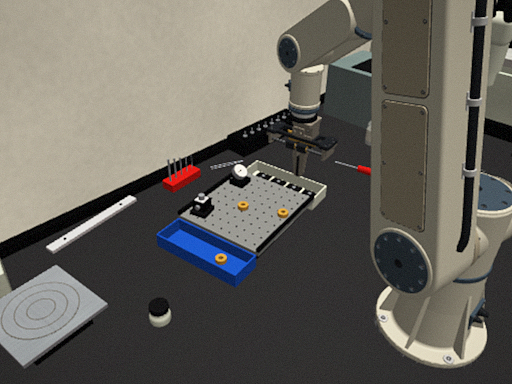

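Ring_b now lies flat in the tray at (220,259). The other two rings haven't moved, at (243,205) and (282,212). I'll push those next.

```bash
python3 - <<'E'
from h import *
np.set_printoptions(precision=3,suppress=True)
push(-.1035,-.021)
push(.007,.016)
env.movel(to_w(.007,.172,.2),v=.2)
env.movep(to_w(-.1,-.1,.25),quat()[0])
d={}
for c in ("top","side"):
    d[c]=env.capture(c); cv2.imwrite(f"pics/{c}2.png",d[c]["img"][:,:,::-1])
    print([(p,a,to_s(plane(d[c],p,.012)[0])-[0,.198]) for p,a in blobs(d[c],ROI[c],LO)])
    for n in ("positioner","gauge"): print(n,[to_s(r["xyz"]) for r in env.look_for(n,c)[:1]])
print(env.current_t())
E
```

```text
down [ 0.477 -0.057  0.056] [-0.029  0.401  0.117]
end [0.441 0.175 0.056] [-0.091  0.132 -0.84 ] 13.9583
down [ 0.58  -0.004  0.056] [ 0.503  0.783 -0.265]
end [0.55  0.192 0.056] [-0.104 -0.594  1.218] 18.3333
[(array([181.962, 204.981]), np.int32(52), array([ 0.009, -0.007])), (array([185.098, 224.039]), np.int32(51), array([-0.049, -0.007])), (array([187.782, 244.036]), np.int32(55), array([-0.108, -0.005]))]
positioner [array([0.084, 0.089])]
gauge [array([ 0.1  , -0.069])]
[(array([203.989, 249.84 ]), np.int32(94), array([ 0.012, -0.006])), (array([220.5 , 258.74]), np.int32(100), array([-0.046, -0.005])), (array([237.016, 266.726]), np.int32(62), array([-0.1  , -0.006]))]
positioner [array([0.081, 0.113])]
gauge [array([ 0.087, -0.076])]
20.8833
```

View pics/side2.png

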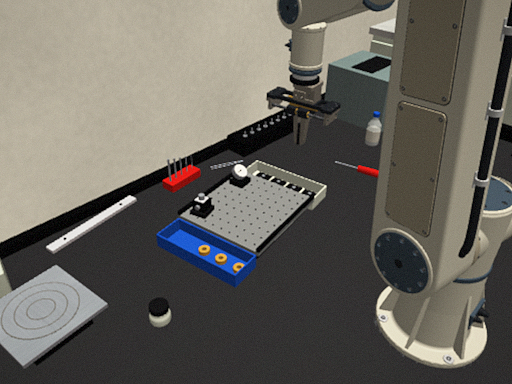

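All three rings lie flat in the tray at (204,250), (220,259) and (237,267), and the plate is clear. The positioner, gauge, jar and screwdriver look unmoved.

```bash
python3 -c "
from cell import env
print(env.finish_job())"
```

```text
the job is handed in; nothing more can be done
None
```

The job is handed in: all three brass rings were pushed over the edge and lie in the blue tray, nothing else appears to have moved, and the last clock reading before hand-in was about 21 s of the 51 s allowed (no verdict was returned).

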